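# Slide a blank under the sprung guard flap of a bench router table

### The job

The router table is switched off and needs its wooden blank set up: press the red thumb rail down with one fingertip to hold the spring-closed guard flap open, and with the other fingertip push the blank along the fence under the flap until it rests against the end stop, never letting it knock or rub against the flap on the way. Then let the rail up so that the flap closes down onto the blank, and leave everything. Only press and push: do not lift the blank, and leave the glue bottle, the safety glasses and the wooden wheel where they are.

Things in the scene. Friction and masses are not known exactly. Their poses are not given: they have to be found in the camera images.
- lane (a point): fixed point on the router table's aluminium surface (120 mm above the bench), mid-lane, straight below the near edge of the flap. x: feed direction, y: left to the fence, z up. In this frame the surface spans x -190 to 130, y -105 to 105 mm. The lane is y -31 to 31, between the black fence (y 31 to 43, 22 mm high) and a black guide strip (y -31 to -43, 12 mm high), both full length
- thumb_rail (a point): top (as at rest) of the red thumb rail at lane x = -100 mm; turns with the guard. A straight 9 mm round bar behind the fence, parallel to the lane, lane x -175 to 60 mm; it can be pressed, and a fingertip can slide along it, anywhere. At rest its top is 31 mm over the surface at y 72 mm; pressed it swings down and fencewards, to 9 mm and y 62 mm at joint 0.65. Below it is bare table
- guard_hinge (a point): point on the guard's hinge axis above the fence at the near edge of the flap (lane x 0, y 34 mm, 30 mm above the surface); the axis runs along the lane. The thumb rail's centre is 38 mm from the axis
- guard (a joint): hinge angle, rad: 0 closed, 0.72 limit. Rail down = flap up. The flap is amber, see-through, red-lipped, over lane x 0 to 60 mm, y 34 to -14. Closed, its lip hangs 8 mm above the table and bars the lane. It clears the blank's top above 0.33, well clear at 0.5 to 0.65; resting on the blank it reads about 0.33. A spring closes it: the rail takes 3 N at first, 7 N at 0.65
- blank_center (a point): centre of the loose wooden blank, 100 mm long (x, along the lane), 60 mm wide (y), 24 mm thick (z), about 85 g, lying in the lane on the near side of the flap, its axes along those of the lane
- blank_front (a point): middle of the blank's front end face (the one that goes under the flap and meets the stop), 50 mm ahead of its centre
- stop_face (a point): middle of the near face of the grey end stop (60 mm wide, 22 mm high, black knob on top up to 43 mm) fixed in the lane beyond the flap; the point is 12 mm above the table surface, axes as the lane. With the blank's front end against it, 12 to 34 mm of the blank still stick out on the near side of the flap
- wheel_center (a point): bystander: middle of a wooden wheel, 42 mm across and 14 mm high, lying on the table surface to the right of the guide strip
- glue_center (a point): bystander: half-way up a white glue bottle, 44 mm across and 120 mm high, standing on the bench to the left of the machine
- glasses_center (a point): bystander: middle of a pair of safety glasses, about 130 mm each way and 44 mm high, lying on the bench to the right of the machine
Things that resemble listed ones, but are neither listed nor needed, are in the scene too. What is meant by the part that bears blank_center is not purple, and is the larger of those in its own colour.

How it is judged:
By the outcome, as a careful person would: the job done as asked, in the order asked, and still so for the second after the job is handed in, with the robot touching nothing.
It also fails if it takes over 42 s, if anything falls off the work surface, if the arm or the gripper's body presses on something with over 40 N, if the wrist force passes 120 N, or if a joint passes its speed limit or range.

### The arm

A 6-joint arm with a two-finger parallel gripper is mounted at the origin on the work surface. World frame = base frame: x ahead of the robot, y to its left, z up, the work surface at z = 0. Lengths are in mm, angles in rad, forces in N, time in s.
With the tool pointing down it reaches from about 350 to 875 mm from the base axis. Payload 4.2 kg.
Tool frame: the origin (TCP) lies at the very end of the fingers, on their centre line; the grasp point (between the pads) lies arm.hold_point_z behind it (arm.hold_point_z is the distance from the TCP to the grasp point, in mm); y points along the fingers, x is the direction in which the jaws open and shut, and the axes are right-handed (so a half turn about y gives the same grasp; the last joint's range is limited). The gripper opens to 85 mm and grips with 20 to 120 N. Pads are 22 mm wide; open, the fingers measure 114 mm over their backs; the gripper's body (76 mm by 85 mm) begins 54 mm behind the grasp point. The pads swing forward as they close: fully open they stand 13 mm farther back than shut.
Start: joints at [1.471, 0.385, 0.008, 0, -1.194, -0.259], TCP at [219.436, 585.19, 231.312] pointing down, gripper open.
Joint ranges: [-3.14, 3.14], [-1.21, 2.06], [-1.07, 1.41], [-3.16, 2.05], [-2.99, -0.16], [-3.1, 3.1]. Speed limits (rad/s): [2.79, 2.79, 3.14, 3.14, 3.14, 3.14].

### API

Orientations are given as a unit quaternion [x, y, z, w].
In Python, from bench import arm gives the robot as it stands.
- The arm moves only by the shell command python3 -m creep 'ROWS'. ROWS is JSON, a list of rows, each a list of 3 entries, a list of its own where there are three numbers: the shift along the world's x, y, z in mm, then the turn, a rotation vector about the world's x, y, z in rad, then the gripper command: -1 is shut, 1 is fully open, values between are in proportion. In form: [[[dx, dy, dz], [wx, wy, wz], jaw], ...]. A call has 1 to 12 rows; each row is the pose to reach, as a shift and turn from the pose commanded when the call began; what a row does not reach only later rows make up. A row lasts 1/12 s, in which the tool goes at most 41.7 mm and 7.16 degrees, less where a joint would pass 70% of its speed; a pose out of reach is approached as far as the arm can. A call with a gripper value outside its range is refused whole. The fingers move at their own pace and stop on an object; the grip force is fixed at half the most. Time passes only in rows, so rows that repeat a pose let the fingers close. It gives the time, the measured TCP pose, the force and the opening at its end, in the units of the state.
- arm.read_state(): the state, without advancing time (a new reading comes with each control period).
- arm.get_image(name): name is "scene" or "top" or "wrist"; returns (picture, depth): 384x512x3 uint8, red, green, blue; 384x512 float32, mm along the optical axis (not along the pixel's ray), 0 where there is no reading.
- arm.camera_params(name): a dict with "camera_matrix" (3x3 intrinsics, pixels), "extrinsics" (4x4, takes a point from world to camera coordinates); the wrist camera has in their place "T_tool_cam" (4x4, takes a point from camera to tool coordinates, whose origin is the TCP and whose axes are the tool frame's). Camera axes: x right, y down, z forward; pixel columns grow to the right and rows downward; lengths in mm; the calibration is good to about 2 mm. The wrist camera is an equidistant fisheye: a pixel r from the principal point sees the ray r / f radians off the axis. A picture is of the moment at which its call begins: read the wrist's pose just before it. camera_params takes no time and is no camera call.
- arm.job_done(): hands the job in, once; it reports no verdict.
The state is a dict: "clock": time; "joints": joint angles; "joint_vel": joint speeds; "joint_efforts": joint torques, N m; "position": TCP position; "ee_rot": TCP orientation; "contact_force": force on the tool from outside, world axes, zero at the start; "wrist_torque": the same for the moment, N m; "gripper_width": finger opening in mm.
Only numpy, scipy, OpenCV 4.12 (cv2) and the standard library are available. Lean on these libraries where they do the work, as an engineer would, in place of code of your own. Each camera call takes 0.05 s, during which the arm holds its last target.

## Working session

There is one attempt and no reset: what is moved stays moved. The work goes in short steps, Python scripts to look and compute and a shell command to move; the robot and the scene stay as the last step left them, time stands still between calls to the robot, and variables do not carry over. Pictures are saved under pics/ and viewed, and the job is handed in when it is done.

```bash
ls; mkdir -p pics; python3 - <<'E'
from bench import arm
import cv2,numpy as np
print(arm.read_state()); print(arm.hold_point_z)
for n in ["scene","top","wrist"]:
    im,d=arm.get_image(n); cv2.imwrite(f"pics/{n}0.png",im[:,:,::-1]); np.savez(f"pics/{n}0.npz",im=im,d=d)
    print(n,arm.camera_params(n))
E
```

```text
pics
{'clock': 0.0, 'joints': array([ 1.47059433e+00,  3.85546441e-01,  6.59476027e-03, -5.09974201e-04,
       -1.19397766e+00, -2.58606532e-01]), 'joint_vel': array([ 1.60697830e-03,  1.04045787e-03, -1.17362878e-03, -8.03657293e-06,
       -1.91918738e-03, -1.84002688e-03]), 'joint_efforts': array([-6.78429551e-04, -3.92291594e+01,  1.88402134e+01,  4.18634132e+00,
       -4.69056540e-03,  6.80684863e-06]), 'position': array([219.24360978, 584.64953176, 230.21389529]), 'ee_rot': array([ 0.40331534, -0.58076932,  0.58169937, -0.40208156]), 'contact_force': array([-1.30316355, -0.28636633,  0.76887225]), 'wrist_torque': array([-0.02028661,  0.0248266 ,  0.04388481]), 'gripper_width': 85.53646413722812}
18.700000000000003
scene {'camera_matrix': array([[433.6616178 ,   0.        , 254.42819739],
       [  0.        , 433.6616178 , 194.28953506],
       [  0.        ,   0.        ,   1.        ]]), 'extrinsics': array([[-7.63898186e-01,  6.45255327e-01, -1.02529829e-02,
         4.39500102e+02],
       [ 5.61506162e-01,  6.56751531e-01, -5.03376854e-01,
        -2.71548593e+02],
     
[... 534 characters left out ...]
 [ 1.81628940e-01, -1.27699015e-02, -9.83284220e-01,
         8.77443919e+02],
       [ 0.00000000e+00,  0.00000000e+00,  0.00000000e+00,
         1.00000000e+00]])}
wrist {'camera_matrix': array([[297.31863964,   0.        , 255.16599265],
       [  0.        , 297.31863964, 191.42742735],
       [  0.        ,   0.        ,   1.        ]]), 'T_tool_cam': array([[ 9.99999720e-01, -1.15674500e-04, -7.40011568e-04,
        -7.29238524e-01],
       [ 6.81407789e-04, -2.69652940e-01,  9.62957334e-01,
        -1.42275331e+02],
       [-3.10935903e-04, -9.62957568e-01, -2.69652785e-01,
         6.72321678e+01],
       [ 0.00000000e+00,  0.00000000e+00,  0.00000000e+00,
         1.00000000e+00]])}
```

View images.

View pics/scene0.png

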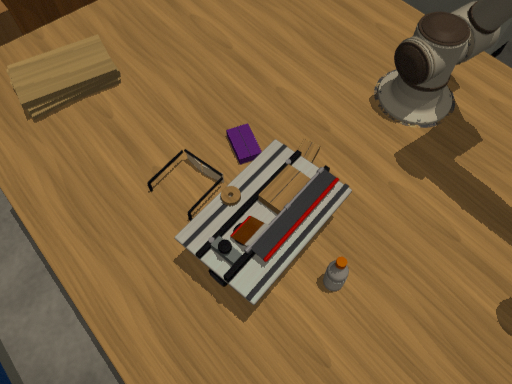

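View pics/top0.png

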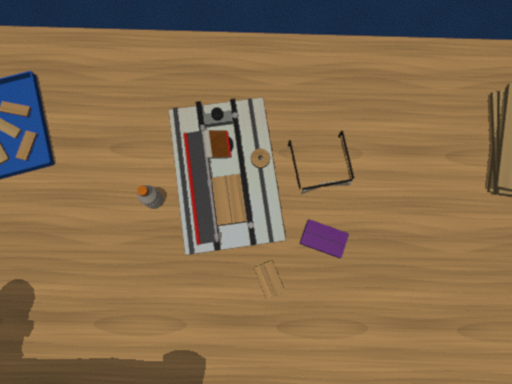

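View pics/wrist0.png

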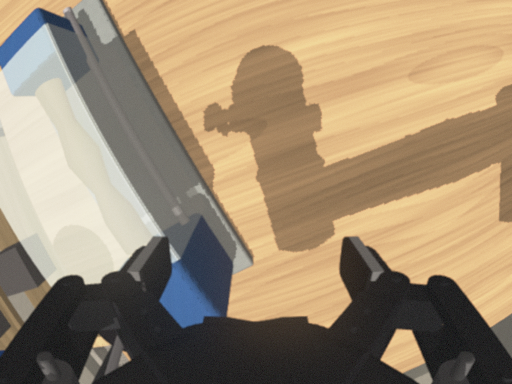

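```bash
cat > h.py <<'E'
import numpy as np,cv2
from bench import arm
def P(n): 
    c=arm.camera_params(n); return c["camera_matrix"],c["extrinsics"]
def ray(n,uv,z):
    K,E=P(n); R=E[:3,:3];t=E[:3,3]; C=-R.T@t
    uv=np.atleast_2d(uv).astype(float)
    d=np.c_[uv,np.ones(len(uv))]@np.linalg.inv(K).T@R
    return C+d*((z-C[2])/d[:,2])[:,None]
def proj(n,p):
    K,E=P(n); q=np.atleast_2d(p)@E[:3,:3].T+E[:3,3]; q=q@K.T; return q[:,:2]/q[:,2:]
def cloud(n,d):
    K,E=P(n); v,u=np.mgrid[:384,:512]; q=np.stack([(u-K[0,2])/K[0,0]*d,(v-K[1,2])/K[1,1]*d,d],-1)
    return (q-E[:3,3])@E[:3,:3]
E
python3 - <<'E'
from h import *
for n,(x0,y0,x1,y1) in dict(top=(160,90,300,260),scene=(170,130,360,310)).items():
    f=np.load(f"pics/{n}0.npz"); im=f["im"][y0:y1,x0:x1,::-1]
    s=min(800//(x1-x0),600//(y1-y0)); cv2.imwrite(f"pics/{n}0c.png",cv2.resize(im,None,fx=s,fy=s,interpolation=cv2.INTER_CUBIC)); print(n,s)
f=np.load("pics/top0.npz"); c=cloud("top",f["d"])
for v in (110,150,170,200,230): print(v,[(u,*np.round(c[v,u]).astype(int)) for u in range(176,280,6)])
E
```

```text
top 3
scene 3
110 [(176, np.int64(727), np.int64(166), np.int64(125)), (182, np.int64(729), np.int64(154), np.int64(119)), (188, np.int64(731), np.int64(141), np.int64(117)), (194, np.int64(730), np.int64(127), np.int64(120)), (200, np.int64(722), np.int64(111), np.int64(141)), (206, np.int64(731), np.int64(101), np.int64(118)), (212, np.int64(714), np.int64(84), np.int64(161)), (218, np.int64(713), np.int64(71), np.int64(163)), (224, np.int64(732), np.int64(62), np.int64(118)), (230, np.int64(723), np.int64(47), np.int64(142)), (236, np.int64(727), np.int64(35), np.int64(133)), (242, np.int64(733), np.int64(22), np.int64(118)), (248, np.int64(734), np.int64(9), np.int64(117)), (254, np.int64(733), np.int64(-4), np.int64(122)), (260, np.int64(735), np.int64(-17), np.int64(118)), (266, np.int64(786), np.int64(-35), np.int64(-3)), (272, np.int64(785), np.int64(-50), np.int64(0)), (278, np.int64(787), np.int64(-66), np.int64(-4))]
150 [(176, np.int64(638), np.int64(162), np.int64(119)), (182, np.int64(638), np.int64(149), np.int64(121)), (188, np.int64(630), np.int64(131), np.int64(150)
[... 2857 characters left out ...]
5), np.int64(100), np.int64(146)), (206, np.int64(465), np.int64(87), np.int64(149)), (212, np.int64(465), np.int64(75), np.int64(150)), (218, np.int64(468), np.int64(66), np.int64(118)), (224, np.int64(469), np.int64(53), np.int64(117)), (230, np.int64(469), np.int64(41), np.int64(118)), (236, np.int64(469), np.int64(28), np.int64(119)), (242, np.int64(469), np.int64(16), np.int64(119)), (248, np.int64(470), np.int64(3), np.int64(119)), (254, np.int64(469), np.int64(-9), np.int64(131)), (260, np.int64(470), np.int64(-22), np.int64(117)), (266, np.int64(470), np.int64(-34), np.int64(119)), (272, np.int64(471), np.int64(-47), np.int64(117)), (278, np.int64(471), np.int64(-59), np.int64(120))]
```

View pics/top0c.png

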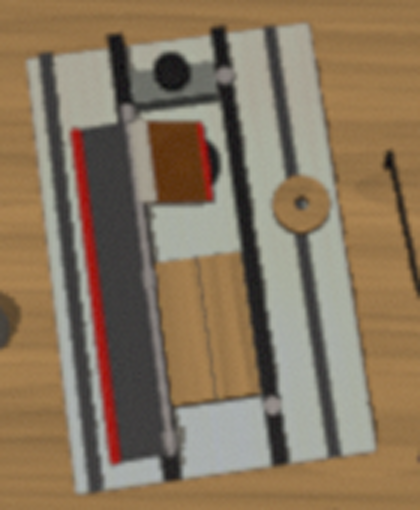

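View pics/scene0c.png

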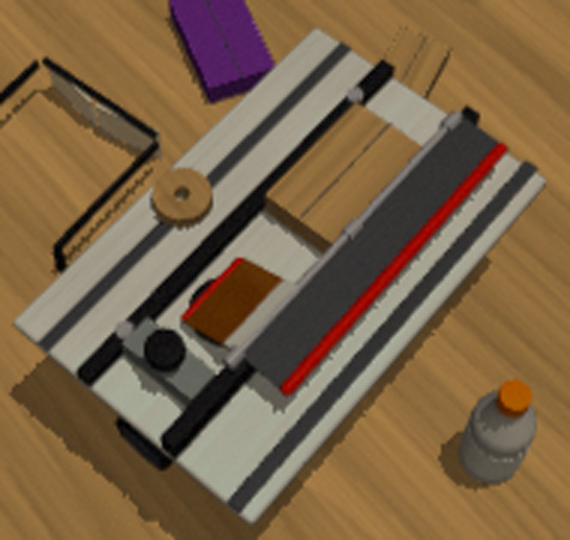

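```bash
python3 - <<'E'
from h import *
f=np.load("pics/top0.npz"); im=f["im"];d=f["d"]; c=cloud("top",d)
m=((c[...,2]>100)&(c[...,2]<190)&(c[...,0]>380)&(c[...,0]<800)&(c[...,1]<200)&(c[...,1]>-120)).astype(np.uint8)
k,_=cv2.findContours(m,0,1); k=max(k,key=cv2.contourArea)
print("depth-mask rect",cv2.minAreaRect(k))
# near edge+right side at table z: intersect corners
r=cv2.approxPolyDP(k,6,True)[:,0]; print(r.tolist()); print(ray("top",r,120).round(1))
hsv=cv2.cvtColor(im,cv2.COLOR_RGB2HSV)
red=(((hsv[...,0]<5)|(hsv[...,0]>175))&(hsv[...,1]>180)&(im[...,0]>90))
n,l,s,ce=cv2.connectedComponentsWithStats(red.astype(np.uint8))
for i in range(1,n):
    if s[i,4]>10:
        pts=np.argwhere(l==i)[:,::-1]; rc=cv2.minAreaRect(pts.astype(np.float32)); b=cv2.boxPoints(rc); print("red",s[i].tolist()); print(ray("top",b,148).round(1))
# blank: z 138..150, colour wood
w=(hsv[...,0]>8)&(hsv[...,0]<22)&(hsv[...,1]>70)&(im[...,0]>140)&(m>0)
n,l,s,ce=cv2.connectedComponentsWithStats(w.astype(np.uint8))
for i in range(1,n):
    if s[i,4]>40:
        pts=np.argwhere(l==i)[:,::-1]; rc=cv2.minAreaRect(pts.astype(np.float32)); b=cv2.boxPoints(rc); print("wood",s[i].tolist()); print(ray("top",b,144).round(1), np.median(c[l==i][:,2]))
# lane frame from table corners
from scipy.spatial.transform import Rotation as R
s=arm.read_state(); print(R.from_quat(s["ee_rot"]).as_matrix().round(3))
E
```

```text
depth-mask rect ((224.49000549316406, 172.92999267578125), (150.47232055664062, 101.39910888671875), 81.8698959350586)
[[262, 98], [169, 110], [186, 254], [285, 239]]
[[762.  -21.  120. ]
 [728.4 181.8 120. ]
 [417.5 129.1 120. ]
 [452.5 -73.8 120. ]]
red [226, 132, 5, 24, 38]
[[671.3  54.9 148. ]
 [671.9  51.1 148. ]
 [622.2  42.7 148. ]
 [621.6  46.5 148. ]]
red [184, 134, 16, 110, 300]
[[664.7 142.  148. ]
 [665.6 136.2 148. ]
 [438.7  98.8 148. ]
 [438.  104.3 148. ]]
wood [251, 148, 19, 19, 194]
[[619.5   6.7 144. ]
 [646.2 -17.9 144. ]
 [620.7 -43.3 144. ]
 [594.3 -18.8 144. ]] 133.1910709061864
wood [226, 174, 20, 48, 615]
[[579.2  51.9 144. ]
 [583.8  24.2 144. ]
 [486.7   8.6 144. ]
 [482.4  35.7 144. ]] 143.14720987885505
wood [213, 176, 18, 48, 612]
[[574.8  80.  144. ]
 [578.7  52.5 144. ]
 [481.5  38.5 144. ]
 [477.8  65.4 144. ]] 143.2944923137705
[[-0.351 -0.     0.936]
 [-0.936 -0.002 -0.351]
 [ 0.002 -1.     0.   ]]
```

```bash
cat >> h.py <<'E'
TH=np.deg2rad(9.5); O=np.array([619.7,59.0]); EX=np.array([np.cos(TH),np.sin(TH)]); EY=np.array([-EX[1],EX[0]])
def lane(p): p=np.atleast_2d(p)[:,:2]-O; return np.c_[p@EX,p@EY]
def world(x,y): return O+x*EX+y*EY
E
python3 - <<'E'
from h import *
f=np.load("pics/top0.npz"); im=f["im"]; c=cloud("top",f["d"])
# along lane line y=-20 and 20, print lane x/z/colour from cloud
L=(c[...,:2]-O)@np.c_[EX,EY]
for y0 in (-20,20):
    m=(abs(L[...,1]-y0)<4)&(L[...,0]>50)&(L[...,0]<135)
    a=np.c_[L[m],c[m][:,2],im[m].astype(int)]; a=a[a[:,0].argsort()]; print(a[::2].round(0).astype(int).tolist())
for x in (70,80,90): print(x,proj("top",[*world(x,0),142]),proj("scene",[*world(x,0),142]))
s=cv2.resize(im[90:140,190:260,::-1],None,fx=8,fy=8,interpolation=cv2.INTER_CUBIC);cv2.imwrite("pics/stop.png",s)
E
```

```text
[[50, -19, 120, 123, 125, 115], [51, -23, 116, 170, 174, 158], [52, -21, 120, 169, 175, 158], [54, -24, 120, 171, 173, 158], [55, -21, 119, 172, 178, 162], [57, -20, 119, 158, 164, 149], [58, -17, 119, 127, 112, 103], [60, -20, 118, 161, 165, 151], [62, -22, 119, 169, 172, 156], [62, -18, 119, 159, 158, 143], [63, -18, 122, 167, 170, 155], [64, -16, 120, 157, 145, 132], [66, -16, 121, 167, 171, 156], [67, -23, 118, 170, 169, 156], [68, -23, 119, 170, 171, 156], [70, -19, 117, 172, 176, 161], [71, -24, 119, 168, 169, 153], [73, -20, 121, 170, 174, 158], [73, -17, 121, 171, 176, 160], [75, -22, 121, 160, 162, 148], [76, -21, 135, 48, 47, 46], [77, -20, 123, 102, 104, 95], [77, -23, 139, 71, 72, 67], [77, -19, 135, 53, 53, 49], [77, -18, 123, 95, 97, 90], [77, -18, 128, 52, 52, 47], [77, -16, 129, 50, 52, 49], [77, -17, 140, 80, 82, 77], [78, -21, 142, 104, 105, 97], [79, -19, 141, 103, 106, 98], [80, -21, 143, 110, 111, 104], [81, -17, 141, 109, 110, 102], [83, -22, 142, 109, 110, 104], [84, -24, 139, 108, 109, 103], [84, -22, 143, 108, 111, 103], [87, -18, 138, 107, 109, 101], [88, -2
[... 2027 characters left out ...]
113, 114, 105], [100, 17, 139, 132, 132, 122], [110, 17, 121, 165, 163, 150], [112, 24, 119, 165, 166, 151], [114, 23, 121, 171, 171, 156], [114, 19, 118, 170, 170, 154], [115, 17, 120, 171, 168, 153], [117, 23, 118, 170, 169, 154], [118, 19, 115, 168, 167, 153], [120, 21, 117, 170, 168, 153], [121, 16, 119, 170, 168, 152], [121, 18, 119, 171, 169, 153], [124, 20, 118, 169, 167, 152], [124, 18, 117, 170, 167, 153], [126, 22, 119, 170, 168, 155], [128, 20, 119, 163, 160, 145], [129, 24, 119, 163, 157, 141]]
70 [[218.59972007 124.96945312]] [[232.20338006 241.3102672 ]]
80 [[217.98791133 120.53153666]] [[228.70788126 244.9993334 ]]
90 [[217.37860524 116.11177383]] [[225.18025665 248.72230442]]
```

```bash
python3 -m creep '[[[40,-10,0],[0,0,0.04],0.18],[[60,-45,0],[0,0,0.08],0.18],[[80,-85,0],[0,0,0.12],0.18],[[100,-120,0],[0,0,0.17],0.18],[[117,-155,0],[0,0,0.21],0.18],[[134,-192,0],[0,0,0.25],0.18],[[150,-229,0],[0,0,0.29],0.18],[[165,-266,0],[0,0,0.33],0.18],[[180,-303,0],[0,0,0.37],0.18],[[192,-340,0],[0,0,0.41],0.18],[[204,-377,0],[0,0,0.45],0.18],[[215,-414,0],[0,0,0.48],0.18]]'
```

```text
clock: 1.15
position: [434.5, 169.2, 231.3]
ee_rot: [-0.53, 0.468, -0.468, 0.53]
contact_force: [0.3, 0.4, -0.0]
gripper_width: 50.3
```

View pics/stop.png

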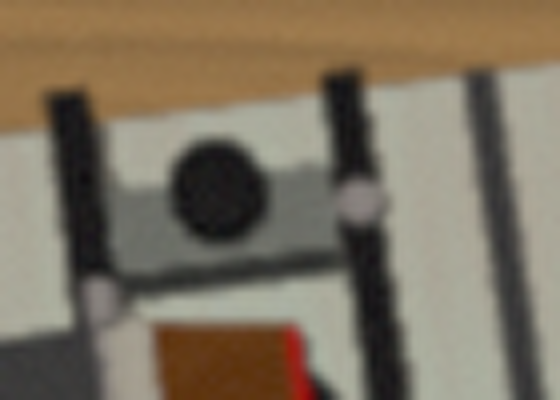

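```bash
python3 -m creep '[[[8,-34,0],[0,0,0.015],0.27],[[16,-68,-10],[0,0,0.03],0.27],[[24.6,-102,-20],[0,0,0.045],0.27],[[24.6,-102,-40],[0,0,0.045],0.27],[[24.6,-102,-40],[0,0,0.045],0.27],[[24.6,-102,-40],[0,0,0.045],0.27]]'
python3 - <<'E'
from h import *
from scipy.spatial.transform import Rotation as R
s=arm.read_state(); print(s["position"],s["gripper_width"],lane(s["position"])); M=R.from_quat(s["ee_rot"]).as_matrix(); print(M.round(3), np.rad2deg(np.arctan2(M[1,2],M[0,2])))
for n in ["wrist","top","scene"]:
    im,d=arm.get_image(n); cv2.imwrite(f"pics/{n}1.png",im[:,:,::-1]); np.savez(f"pics/{n}1.npz",im=im,d=d)
E
```

```text
clock: 1.65
position: [458.5, 68.6, 190.7]
ee_rot: [0.54, -0.457, 0.457, -0.539]
contact_force: [-0.2, 0.2, 0.2]
gripper_width: 54.3
[458.52228778  68.59418021 190.73945413] 54.253486515512726 [[-157.38376038   36.06459732]]
[[ 0.165 -0.002  0.986]
 [-0.986 -0.001  0.165]
 [ 0.001 -1.    -0.002]] 9.470808821869852
```

View pics/wrist1.png

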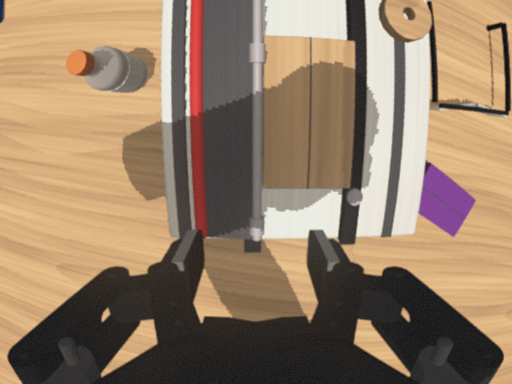

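View pics/scene1.png

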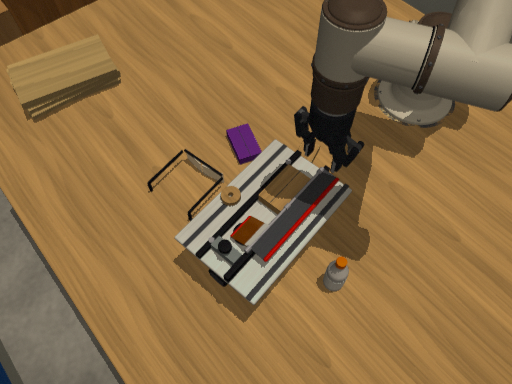

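```bash
cat >> h.py <<'E'
from scipy.spatial.transform import Rotation as R
def wray(uv,z,pos,q):
    c=arm.camera_params("wrist");K=c["camera_matrix"];T=c["T_tool_cam"]
    uv=np.atleast_2d(uv).astype(float); p=(uv-K[:2,2]); r=np.hypot(*p.T); th=r/K[0,0]
    d=np.c_[p/r[:,None]*np.sin(th)[:,None],np.cos(th)]
    M=R.from_quat(q).as_matrix(); C=M@T[:3,3]+pos; d=d@T[:3,:3].T@M.T
    return C+d*((z-C[2])/d[:,2])[:,None]
E
python3 - <<'E'
from h import *
s=arm.read_state();p,q=s["position"],s["ee_rot"]
print("blank rear",lane(wray([[263,188],[308,188],[353,188]],144,p,q)).round(1).tolist())
print("blank front",lane(wray([[264,36],[353,41]],144,p,q)).round(1).tolist())
print("rail",lane(wray([[200,232],[198,150],[197,60]],149,p,q)).round(1).tolist())
print("table edge",lane(wray([[172,236],[416,233]],120,p,q)).round(1).tolist())
t=lambda uv,z:(wray(uv,z,p,q)-p)@R.from_quat(q).as_matrix()
print("finger tips tool",t([[205,232],[187,232],[310,232],[326,232]],p[2]+4).round(1).tolist())
im=np.load("pics/wrist1.npz")["im"]; cv2.imwrite("pics/w1c.png",cv2.resize(im[170:330,140:370,::-1],None,fx=3,fy=3))
E
```

```text
blank rear [[-139.1, 33.7], [-139.0, 3.4], [-138.9, -28.5]]
blank front [[-39.4, 33.5], [-39.1, -25.0]]
rail [[-169.1, 76.7], [-112.8, 75.3], [-55.4, 75.2]]
table edge [[-185.8, 106.3], [-185.7, -102.1]]
finger tips tool [[-26.9, -4.0, 7.6], [-36.4, -4.0, 7.4], [26.8, -4.0, 7.5], [35.3, -4.0, 7.3]]
```

View pics/w1c.png

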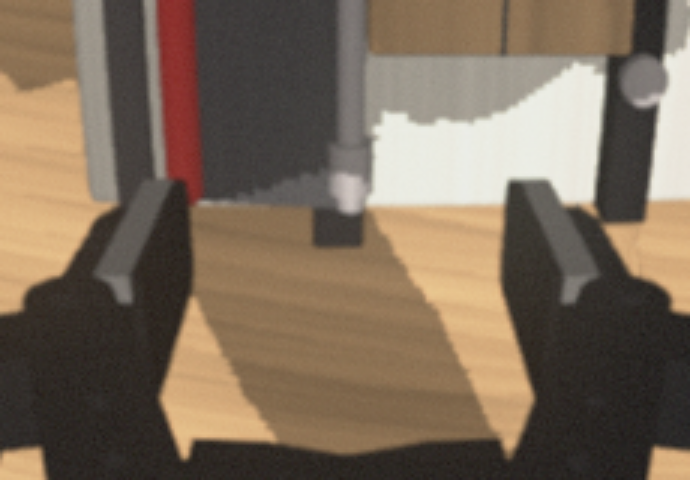

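```bash
python3 -m creep '[[[-0.7,4.4,-10],[0,0,0],0.27],[[-0.7,4.4,-25],[0,0,0],0.27],[[-0.7,4.4,-35],[0,0,0],0.27],[[-0.7,4.4,-38],[0,0,0],0.27],[[-0.7,4.4,-38],[0,0,0],0.27]]'; python3 -m creep '[[[0,0,-2],[0,0,0],0.27],[[0,0,-4],[0,0,0],0.27],[[0,0,-4],[0,0,0],0.27]]';  python3 -m creep '[[[0,0,-2],[0,0,0],0.27],[[0,0,-2],[0,0,0],0.27]]'; python3 -m creep '[[[0,0,-2],[0,0,0],0.27],[[0,0,-2],[0,0,0],0.27]]'
```

```text
clock: 2.22
position: [458.3, 74.4, 153.4]
ee_rot: [0.54, -0.456, 0.456, -0.54]
contact_force: [0.5, 0.4, -0.4]
gripper_width: 54.1
clock: 2.47
position: [458.5, 73.9, 149.6]
ee_rot: [-0.54, 0.457, -0.457, 0.54]
contact_force: [0.5, 0.4, 1.0]
gripper_width: 54.3
clock: 2.63
position: [458.6, 73.7, 147.5]
ee_rot: [-0.539, 0.457, -0.457, 0.54]
contact_force: [-0.5, 1.1, -0.3]
gripper_width: 54.3
clock: 2.8
position: [458.6, 73.7, 145.5]
ee_rot: [-0.54, 0.457, -0.457, 0.54]
contact_force: [0.5, -0.0, 2.9]
gripper_width: 53.9
```

```bash
python3 -m creep '[[[0,0,-2],[0,0,0],0.27],[[0.2,-1,-4],[0,0,0],0.27],[[0.3,-2,-6],[0,0,0],0.27],[[0.5,-3,-8],[0,0,0],0.27],[[0.7,-4,-10],[0,0,0],0.27],[[0.7,-4,-10],[0,0,0],0.27]]'; python3 -m creep '[[[0.2,-1,-2],[0,0,0],0.27],[[0.3,-2,-4],[0,0,0],0.27],[[0.5,-3,-6],[0,0,0],0.27],[[0.6,-4,-8.5],[0,0,0],0.27],[[0.6,-4,-8.5],[0,0,0],0.27]]'
python3 - <<'E'
from h import *
s=arm.read_state(); print(s["position"],s["contact_force"],lane(s["position"]))
for n in ["wrist","scene","top"]:
    im,d=arm.get_image(n); cv2.imwrite(f"pics/{n}2.png",im[:,:,::-1]); np.savez(f"pics/{n}2.npz",im=im,d=d)
im=np.load("pics/scene2.npz")["im"];cv2.imwrite("pics/s2c.png",cv2.resize(im[130:310,170:360,::-1],None,fx=3,fy=3,interpolation=cv2.INTER_CUBIC))
E
```

```text
clock: 3.3
position: [459.5, 69.7, 135.1]
ee_rot: [-0.539, 0.457, -0.457, 0.54]
contact_force: [-0.6, 2.9, 3.0]
gripper_width: 54.0
clock: 3.72
position: [460.2, 65.4, 126.9]
ee_rot: [-0.54, 0.456, -0.457, 0.54]
contact_force: [0.3, 0.9, 5.2]
gripper_width: 54.3
[460.20175102  65.35803049 126.91106292] [0.2745988  0.93242702 5.16722574] [[-156.26144873   32.59563806]]
```

View pics/wrist2.png

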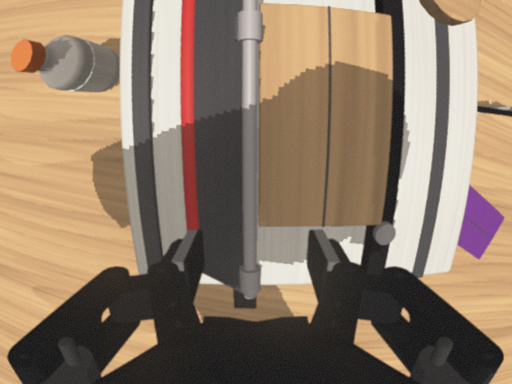

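View pics/s2c.png

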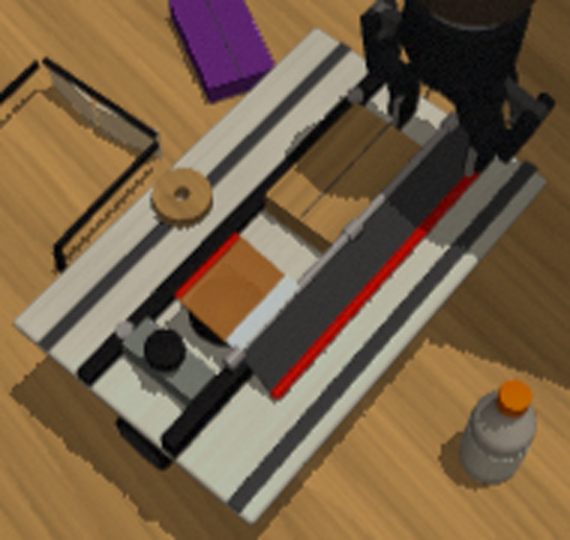

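```bash
python3 - <<'E'
from h import *
def lips(n,win):
    im=np.load(f"pics/{n}.npz")["im"]; x0,y0,x1,y1=win
    h=cv2.cvtColor(im,cv2.COLOR_RGB2HSV); r=(((h[...,0]<5)|(h[...,0]>175))&(h[...,1]>180)&(im[...,0]>90)).astype(np.uint8)
    m=np.zeros_like(r); m[y0:y1,x0:x1]=r[y0:y1,x0:x1]; p=np.argwhere(m)[:,::-1]; return p.mean(0)
a=lips("top2",(222,120,245,170)); b=lips("scene2",(215,200,255,235)); print(a,b)
Pt=[P(n)[0]@P(n)[1][:3] for n in("top","scene")]
X=cv2.triangulatePoints(*Pt,a.reshape(2,1),b.reshape(2,1)); X=(X[:3]/X[3]).ravel(); l=lane(X)[0]
print(X,l); y,z=l[1]-34,X[2]-150; print("ang", np.arctan2(z,-y)+np.arctan2(22,48))
E
```

```text
[228.58928571 139.625     ] [238.35714286 217.98571429]
[652.26233374  46.78167611 157.78743703] [ 30.09915581 -17.42509215]
ang 0.5800530379518287
```

```bash
python3 -m creep '[[[2,0.3,0],[0,0,0],0.27],[[4,0.7,0],[0,0,0],0.27],[[6,1,0],[0,0,0],0.27],[[8,1.3,0],[0,0,0],0.27],[[11,1.8,0],[0,0,0],0.27],[[14,2.3,0],[0,0,0],0.27],[[17,2.8,0],[0,0,0],0.27],[[20,3.3,0],[0,0,0],0.27],[[23,3.8,0],[0,0,0],0.27],[[26,4.3,0],[0,0,0],0.27],[[29,4.8,0],[0,0,0],0.27],[[32,5.3,0],[0,0,0],0.27]]'
python3 - <<'E'
from h import *
s=arm.read_state(); print(s["position"],s["contact_force"],lane(s["position"]))
for n in ["wrist"]:
    im,d=arm.get_image(n); cv2.imwrite(f"pics/{n}3.png",im[:,:,::-1]); np.savez(f"pics/{n}3.npz",im=im,d=d)
E
```

```text
clock: 4.87
position: [488.8, 69.8, 125.7]
ee_rot: [0.542, -0.458, 0.456, -0.537]
contact_force: [-6.7, 2.7, 5.9]
gripper_width: 53.9
[488.77054213  69.82670576 125.73237063] [-6.73461026  2.74508596  5.85769409] [[-127.34691725   32.28781757]]
```

View pics/wrist3.png

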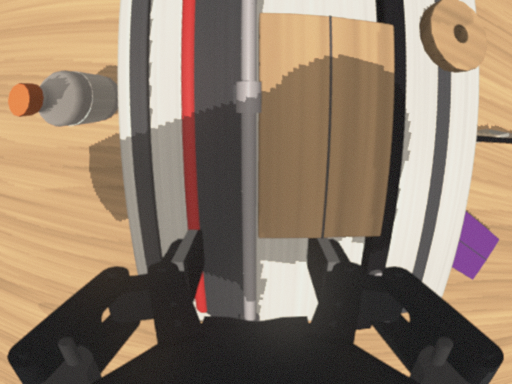

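```bash
python3 -m creep '[[[3,0.5,0.3],[0,0,0],0.27],[[6,1,0.5],[0,0,0],0.27],[[9,1.5,0.5],[0,0,0],0.27],[[12,2,0.5],[0,0,0],0.27],[[15,2.5,0.5],[0,0,0],0.27],[[18,3,0.5],[0,0,0],0.27],[[21,3.5,0.5],[0,0,0],0.27],[[24,4,0.5],[0,0,0],0.27],[[27,4.5,0.5],[0,0,0],0.27],[[30,5,0.5],[0,0,0],0.27],[[33,5.5,0.5],[0,0,0],0.27],[[36,6,0.5],[0,0,0],0.27]]'
python3 - <<'E'
from h import *
s=arm.read_state(); print(s["position"],s["contact_force"],lane(s["position"]))
for n in ["wrist","scene"]:
    im,d=arm.get_image(n); cv2.imwrite(f"pics/{n}4.png",im[:,:,::-1]); np.savez(f"pics/{n}4.npz",im=im,d=d)
im=np.load("pics/scene4.npz")["im"];cv2.imwrite("pics/s4c.png",cv2.resize(im[130:310,170:360,::-1],None,fx=3,fy=3,interpolation=cv2.INTER_CUBIC))
E
```

```text
clock: 5.92
position: [524.9, 76.0, 126.1]
ee_rot: [0.542, -0.458, 0.456, -0.538]
contact_force: [-5.1, 1.6, 3.7]
gripper_width: 54.2
[524.87786546  75.97949353 126.08522539] [-5.0690867   1.55062706  3.66295771] [[-90.71928125  32.39679628]]
```

View pics/wrist4.png

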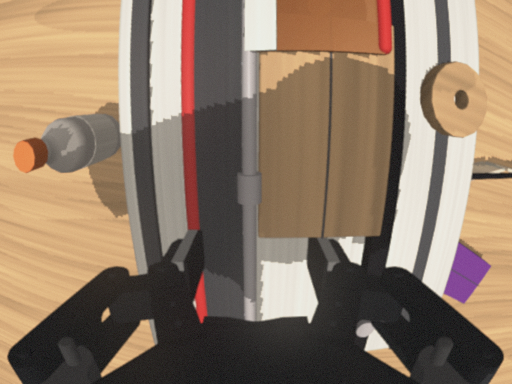

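View pics/s4c.png

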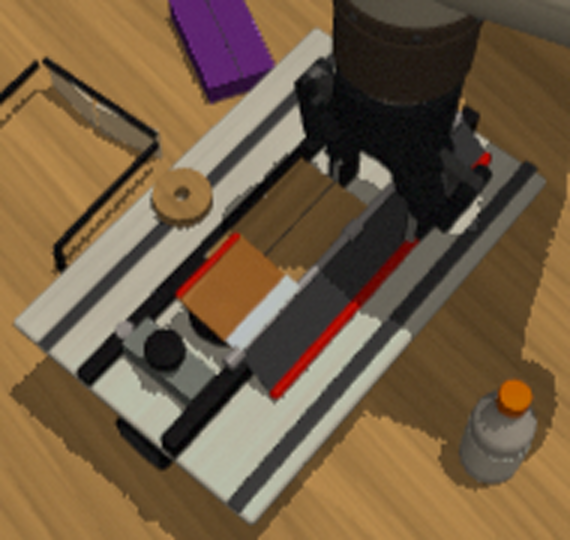

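```bash
python3 -m creep '[[[3,0.5,0],[0,0,0],0.27],[[6,1,0],[0,0,0],0.27],[[9,1.5,0],[0,0,0],0.27],[[12,2,0],[0,0,0],0.27],[[15,2.5,0],[0,0,0],0.27],[[18,3,0],[0,0,0],0.27],[[21,3.5,0],[0,0,0],0.27],[[24,4,0],[0,0,0],0.27],[[27,4.5,0],[0,0,0],0.27],[[30,5,0],[0,0,0],0.27],[[33,5.5,0],[0,0,0],0.27],[[36,6,0],[0,0,0],0.27]]'
python3 -m creep '[[[2,0.3,0],[0,0,0],0.27],[[4,0.7,0],[0,0,0],0.27],[[6,1,0],[0,0,0],0.27],[[8,1.3,0],[0,0,0],0.27],[[10,1.7,0],[0,0,0],0.27],[[12,2,0],[0,0,0],0.27]]'
python3 - <<'E'
from h import *
s=arm.read_state(); print(s["position"],s["contact_force"],lane(s["position"]))
for n in ["wrist","scene"]:
    im,d=arm.get_image(n); cv2.imwrite(f"pics/{n}5.png",im[:,:,::-1]); np.savez(f"pics/{n}5.npz",im=im,d=d)
E
```

```text
clock: 7.02
position: [561.2, 82.2, 126.2]
ee_rot: [0.542, -0.458, 0.456, -0.538]
contact_force: [-4.5, 2.2, 4.8]
gripper_width: 54.2
clock: 7.52
position: [573.2, 84.2, 126.2]
ee_rot: [0.542, -0.458, 0.456, -0.538]
contact_force: [-4.6, 1.8, 4.0]
gripper_width: 53.7
[573.17888016  84.164123   126.24939775] [-4.55014904  1.7727343   3.99275739] [[-41.72983241  32.49721164]]
```

View pics/wrist5.png

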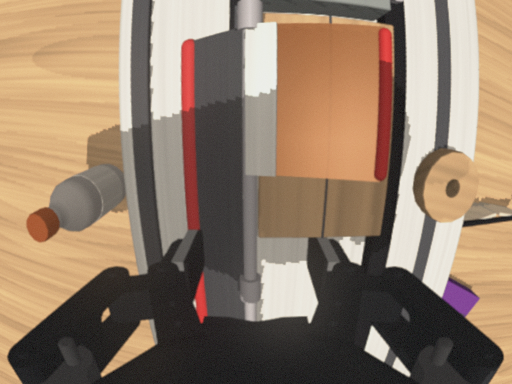

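```bash
python3 -m creep '[[[1,0.2,0],[0,0,0],0.27],[[2,0.3,0],[0,0,0],0.27],[[3,0.5,0],[0,0,0],0.27],[[4,0.7,0],[0,0,0],0.27],[[5,0.8,0],[0,0,0],0.27]]'
python3 -m creep '[[[1,0.2,0],[0,0,0],0.27],[[2,0.3,0],[0,0,0],0.27],[[2,0.3,0],[0,0,0],0.27]]'
python3 -m creep '[[[1,0.2,0],[0,0,0],0.27],[[1.5,0.3,0],[0,0,0],0.27],[[1.5,0.3,0],[0,0,0],0.27]]'
```

```text
clock: 8.03
position: [578.5, 85.1, 126.4]
ee_rot: [0.541, -0.458, 0.456, -0.538]
contact_force: [-4.4, 1.8, 4.2]
gripper_width: 54.2
clock: 8.28
position: [580.7, 85.5, 126.4]
ee_rot: [0.541, -0.458, 0.456, -0.538]
contact_force: [-5.2, 1.9, 4.2]
gripper_width: 54.1
clock: 8.53
position: [580.8, 85.4, 126.4]
ee_rot: [0.542, -0.459, 0.455, -0.537]
contact_force: [-8.1, 2.3, 6.0]
gripper_width: 54.1
```

```bash
python3 -m creep '[[[1,0.2,0],[0,0,0],0.27],[[2,0.3,0],[0,0,0],0.27],[[2,0.3,0],[0,0,0],0.27]]'
python3 - <<'E'
from h import *
s=arm.read_state(); print(s["contact_force"],lane(s["position"]))
im,d=arm.get_image("wrist"); cv2.imwrite(f"pics/wrist6.png",im[:,:,::-1])
E
```

```text
clock: 8.78
position: [580.9, 85.4, 126.3]
ee_rot: [0.543, -0.46, 0.455, -0.536]
contact_force: [-12.1, 2.1, 9.7]
gripper_width: 54.1
[-12.09584937   2.05798415   9.74290483] [[-33.9285526   32.40157719]]
```

View pics/wrist6.png

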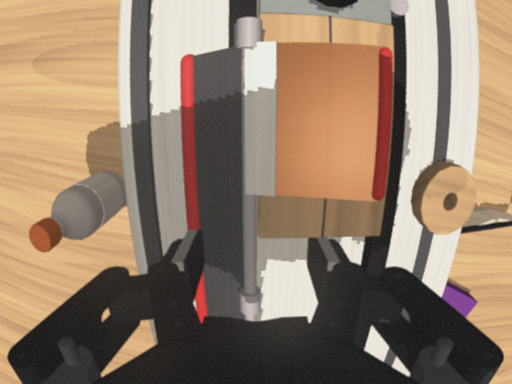

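```bash
python3 -m creep '[[[-2,-0.3,0],[0,0,0],0.27],[[-4,-0.7,0],[0,0,0],0.27],[[-6,-1,0],[0,0,0],0.27],[[-8,-1.3,0],[0,0,0],0.27],[[-10,-1.7,0],[0,0,0],0.27],[[-12,-2,0],[0,0,0],0.27],[[-12,-2,0],[0,0,0],0.27]]'
python3 -m creep '[[[0,0.4,1],[0,0,0],0.27],[[-0.1,0.8,2],[0,0,0],0.27],[[-0.2,1.2,3],[0,0,0],0.27],[[-0.3,1.6,4],[0,0,0],0.27],[[-0.3,2,5],[0,0,0],0.27],[[-0.4,2.4,6],[0,0,0],0.27],[[-0.5,2.8,7],[0,0,0],0.27],[[-0.5,3.2,8],[0,0,0],0.27],[[-0.6,3.6,9],[0,0,0],0.27],[[-0.7,4,10],[0,0,0],0.27],[[-0.7,4,12],[0,0,0],0.27]]'
python3 -m creep '[[[0,0,4],[0,0,0],0.27],[[0,0,10],[0,0,0],0.27],[[0,0,20],[0,0,0],0.27],[[0,0,35],[0,0,0],0.27],[[0,0,60],[0,0,0],0.27],[[0,0,90],[0,0,0],0.27],[[-20,0,120],[0,0,0],0.27],[[-50,0,140],[0,0,0],0.27],[[-80,0,150],[0,0,0],0.27],[[-80,0,150],[0,0,0],0.27]]'
python3 - <<'E'
from h import *
for n in ["wrist","scene","top"]:
    im,d=arm.get_image(n); cv2.imwrite(f"pics/{n}7.png",im[:,:,::-1]); np.savez(f"pics/{n}7.npz",im=im,d=d)
im=np.load("pics/scene7.npz")["im"];cv2.imwrite("pics/s7c.png",cv2.resize(im[130:310,170:360,::-1],None,fx=3,fy=3,interpolation=cv2.INTER_CUBIC))
im=np.load("pics/top7.npz")["im"];cv2.imwrite("pics/t7c.png",cv2.resize(im[90:260,150:300,::-1],None,fx=3,fy=3,interpolation=cv2.INTER_CUBIC))
E
```

```text
clock: 9.42
position: [576.5, 85.5, 128.6]
ee_rot: [-0.538, 0.455, -0.458, 0.542]
contact_force: [3.2, 4.0, 3.9]
gripper_width: 54.0
clock: 10.33
position: [571.4, 87.7, 137.8]
ee_rot: [0.541, -0.458, 0.456, -0.538]
contact_force: [0.0, 0.1, -0.7]
gripper_width: 54.3
clock: 11.17
position: [490.7, 88.3, 294.2]
ee_rot: [-0.538, 0.456, -0.457, 0.542]
contact_force: [-0.5, -0.5, 0.5]
gripper_width: 54.4
```

View pics/s7c.png

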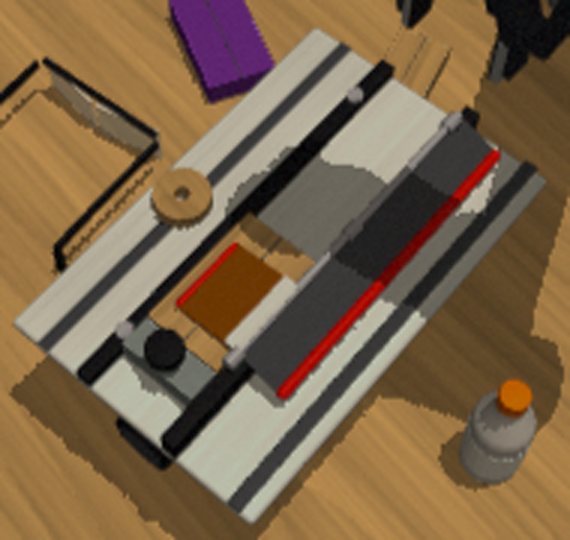

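View pics/wrist7.png

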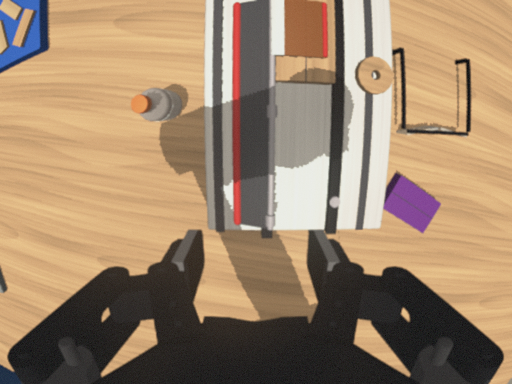

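View pics/t7c.png

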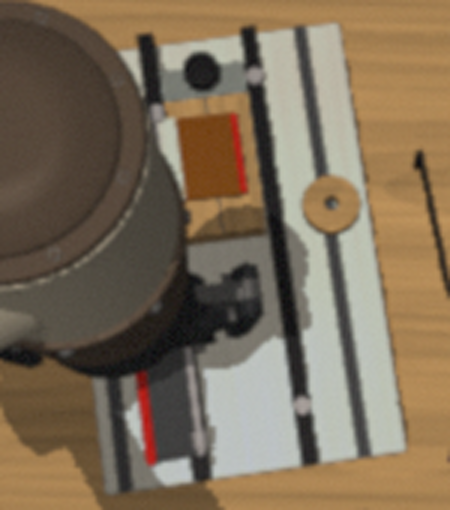

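```bash
python3 - <<'E'
from h import *
def lips(n,win):
    im=np.load(f"pics/{n}.npz")["im"]; x0,y0,x1,y1=win
    h=cv2.cvtColor(im,cv2.COLOR_RGB2HSV); r=(((h[...,0]<5)|(h[...,0]>175))&(h[...,1]>180)&(im[...,0]>90)).astype(np.uint8)
    m=np.zeros_like(r); m[y0:y1,x0:x1]=r[y0:y1,x0:x1]; p=np.argwhere(m)[:,::-1]; return p.mean(0)
a=lips("top7",(222,120,245,170)); b=lips("scene7",(215,200,255,235))
Pt=[P(n)[0]@P(n)[1][:3] for n in("top","scene")]
X=cv2.triangulatePoints(*Pt,a.reshape(2,1),b.reshape(2,1)); X=(X[:3]/X[3]).ravel(); l=lane(X)[0]
y,z=l[1]-34,X[2]-150; print(X,l,"ang", np.arctan2(z,-y)+np.arctan2(22,48))
s=arm.read_state();p,q=s["position"],s["ee_rot"]
print("rear",lane(wray([[277,82],[334,83]],144,p,q)).round(1).tolist(), s["contact_force"])
im=np.load("pics/top7.npz")["im"]; cv2.imwrite("pics/t7d.png",cv2.resize(im[95:175,195:245,::-1],None,fx=7,fy=7,interpolation=cv2.INTER_CUBIC))
c=cloud("top",np.load("pics/top7.npz")["d"]); L=(c[...,:2]-O)@np.c_[EX,EY]; m=(abs(L[...,1]+8)<20)&(L[...,0]>60)&(L[...,0]<90)
a=np.c_[L[m],c[m][:,2],im[m].astype(int)];a=a[a[:,0].argsort()]; print(a[::5].round().astype(int).tolist())
E
```

```text
[652.50989913  46.40548472 145.37914397] [ 30.2812365  -17.83698438] ang 0.34085520774176425
rear [[-23.9, 30.7], [-22.6, -25.3]] [ 0.00918099 -0.77997329 -0.5020042 ]
[[60, 11, 148, 130, 84, 43], [61, 0, 149, 131, 88, 48], [61, -25, 144, 157, 124, 78], [62, -19, 143, 162, 107, 68], [64, -11, 143, 147, 108, 64], [64, 0, 145, 144, 112, 76], [65, -15, 144, 171, 132, 83], [65, -11, 145, 162, 125, 79], [66, 2, 141, 144, 113, 74], [67, -22, 142, 162, 127, 80], [67, -18, 142, 175, 135, 87], [68, 6, 143, 171, 134, 86], [69, 10, 143, 177, 138, 87], [69, -3, 143, 170, 131, 85], [70, -27, 145, 159, 124, 79], [70, -18, 142, 174, 135, 85], [71, 8, 143, 176, 136, 85], [71, -20, 143, 172, 133, 85], [72, -12, 144, 165, 127, 81], [73, 5, 143, 169, 130, 82], [73, -10, 141, 162, 126, 79], [74, 11, 141, 177, 137, 86], [75, 1, 141, 134, 108, 79], [75, 9, 143, 171, 139, 96], [76, 3, 139, 148, 118, 81], [77, 3, 142, 127, 113, 93], [78, 9, 142, 135, 127, 109], [78, 1, 161, 27, 25, 25], [78, -15, 138, 136, 118, 94], [79, 11, 141, 135, 128, 111], [79, -1, 153, 34, 32, 29], [80, -6, 144, 111, 113, 106], [80, 3, 163, 35, 35, 33], [80, -15, 140, 121, 120, 110], [80, 8, 152, 63, 64, 60], [81, 6, 140, 112, 114, 106], [81, -7, 151, 59, 59, 55], [81, -24, 139, 119, 122, 114], [82, -15, 141, 119, 122, 114], [82, -24, 142, 121, 122, 115], [83, 4, 163, 31, 28, 28], [83, -13, 139, 121, 123, 115], [83, 10, 141, 113, 115, 107], [84, -15, 142, 118, 120, 114], [84, 9, 160, 33, 33, 34], [84, -9, 142, 88, 90, 83], [85, -6, 164, 30, 33, 33], [85, 2, 160, 31, 30, 29], [86, 8, 162, 31, 28, 29], [87, -16, 139, 120, 121, 115], [87, -25, 141, 119, 123, 113], [88, 4, 160, 35, 34, 33], [88, -20, 140, 119, 120, 113], [89, -5, 166, 28, 28, 27], [90, 10, 164, 23, 23, 25]]
```

View pics/t7d.png

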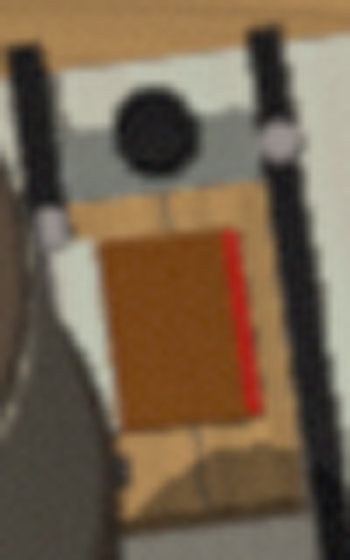

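Wood meets the grey stop with no gap visible, the flap reads about 0.34 (resting on the blank), and the robot is clear.

```bash
python3 -c "
from bench import arm
print(arm.job_done(), arm.read_state()['clock'])"
```

```text
the job is handed in; nothing more can be done
the job is handed in; nothing more can be done
```

The blank is against the end stop with the guard flap closed down onto it, and I handed the job in at about 11.3 s.

- **Pressing:** one fingertip held the rail down. The flap measured about 0.58 rad from two camera views before the push. I did not re-measure it while pushing, but the fingertip height stayed within about 1 mm.
- **Pushing:** the other fingertip pushed the blank along the fence. At the stop the tool stopped advancing and the wrist's push force rose from about 5 to 12 N. I saw no sign of the blank touching the flap, in the pictures or in the force readings.
- **Releasing:** I backed the fingers about 10 mm off the blank while the rail was still down. Then I let the rail up slowly and lifted away.

**Last checks:**
- **Flap:** it measured about 0.34 rad, against the expected 0.33 for resting on the blank.
- **Blank:** its rear end was about 23 mm outside the flap, and no gap showed at the stop.
- **Robot:** it was touching nothing.
- **Other items:** the bottle, glasses and wheel looked unmoved in the pictures.
- **Disagreement:** the wrist and top cameras differed by about 3 mm across the lane. It did not affect the outcome.

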